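# Press the stuck bushing out of the hand mincer

## Robot

A 6-joint arm with a two-finger parallel gripper is mounted at the origin on the work surface. World frame = base frame: x ahead of the robot, y to its left, z up, the work surface at z = 0. Lengths are in m, angles in rad, forces in N, time in s.
With the tool pointing down it reaches from about 0.275 to 0.85 m from the base axis. Payload 5.2 kg.
Tool frame: the origin (TCP) lies at the very end of the fingers, on their centre line; the grasp point (between the pads) lies 19 mm behind it; z points along the fingers, y is the line along which they close (so a half turn about z gives the same grasp; the last joint's range is limited). The gripper opens to 85 mm and grips with 20 to 120 N. Pads are 22 mm wide; open, the fingers measure 114 mm over their backs; the gripper's body (76 mm by 85 mm) begins 54 mm behind the grasp point. The pads swing forward as they close: fully open they stand 13 mm farther back than shut.
Start: joints at [1.049, 0.259, 1.535, -0, 1.348, -0.203], TCP at [0.172, 0.522, 0.203] pointing down, gripper open.
Joint ranges: [-3.14, 3.14], [-0.91, 2.08], [0.19, 2.58], [-1.22, 4.36], [0.22, 2.71], [-3.12, 3.12]. Speed limits (rad/s): [2.57, 2.57, 3.14, 3.14, 3.14, 3.14].

## Interface

Orientations are given as a 3x3 rotation matrix whose columns are the frame's x, y, z axes.
In Python, from station import bot gives the robot as it stands. The module is installed in compiled form; this text tells all that it offers. Calls block until the motion is done:
- bot.move_to(position, orientation): joint-space move of the TCP to a pose.
- bot.line_to(position, max_speed=0.15, frame=None, stop_force=None): straight line of the TCP; frame=None keeps the orientation; max_speed is the mean speed in m/s. With stop_force (N) it stops when the force on the tool has changed by that much, and returns True; else False.
- bot.move_j(angles): joint-space move.
- bot.command_gripper(opening, force=None): opening from 0.0 (shut) to 1.0 (fully open); force is the grip in N (None keeps the last); returns when the fingers have stopped.
- bot.wait(seconds).
- bot.ik(position, orientation): joint angles nearest the present ones, or None.
- bot.snapshot(name): name is "scene" or "top" or "wrist"; returns a dict with "pixels" (400x640x3 uint8, red, green, blue), "intrinsics" (3x3 intrinsics, pixels), "extrinsics" (4x4, takes a point from camera to world coordinates); the wrist camera has in their place "tool_from_camera" (4x4, takes a point from camera to tool coordinates, whose origin is the TCP and whose axes are the flange's). Camera axes: x right, y down, z forward; pixel columns grow to the right and rows downward; lengths in m; the calibration is good to about 2 mm. A picture is of the moment at which its call begins: read the wrist's pose just before it. There is no depth.
A pose or a line that the arm cannot do raises bot.Unreachable and nothing moves.
- bot.job_done(): hands the job in; it is judged then, once.
Readings, each from a call of its own:
- bot.get_clock(): time.
- bot.get_joint_positions(): joint angles.
- bot.get_qvel(): joint speeds.
- bot.get_joint_efforts(): joint torques, N m.
- bot.get_eef_pos(): TCP position.
- bot.get_orientation(): TCP orientation.
- bot.get_ft_force(): force on the tool from outside, world axes, zero at the start.
- bot.get_wrist_torque(): the same for the moment, N m.
- bot.get_finger_gap(): opening from 0.0 (shut) to 1.0 (fully open).
- bot.get_finger_force(): force on a finger pad.
Only numpy, scipy, OpenCV 4.12 (cv2) and the standard library are available. Lean on these libraries where they do the work, as an engineer would, in place of code of your own. Each camera call takes 0.05 s, during which the arm holds its last target. There are 200 camera calls.

## Task

Take the hardwood drift from its rest, feed it nose first through the open mouth of the hand mincer's barrel into the rear hub, and press the stuck bushing out until its collar stands about 30 mm off the hub, with its last few millimetres still in the bore so that it cannot drop down beside the range. The casting leans a little on its foot, so feel for the hub bore and push gently and steadily, never above 22 N; touch the mincer and bushing with the drift only. Then lay the drift back in both notches of its rest as it lay before, and leave everything else on the ledge as it is.

Things in the scene. Friction and masses are not known exactly. Their poses are not given: they have to be found in the camera images.
- mincer: Cast aluminium hand mincer on a black rubber suction foot, stripped for cleaning. Pose of the FOOT (124 mm across, fixed): origin on the ledge, z up, x along the barrel from open mouth to rear hub. Casting: barrel 68 mm thick from x = -70 to 38 mm, then rear hub 42 mm thick; column below; round hopper on top, 94 mm across, centre x = 5 mm, top at z = 268 mm. It bears 22 N from the drift
- mouth (a point): Point fixed to the foot, at x = -70, z = 150 mm: nominal centre of the barrel's open mouth (bore 54 mm). The casting leans on its rubber about the foot's x axis, 14 mm above the ledge, by up to 0.085 rad either way: unreported, new each time, kept unless shoved sideways by some 18 N. So mouth and hub bore lie up to 11.5 mm to either side (y) of these points, alike; height (to 0.5 mm) and direction hold
- hub (a point): Point fixed to the foot, at x = 38, z = 150 mm: nominal centre of the hub bore's inner opening (true centre up to 11.5 mm to either side along y, see mouth). Here the barrel's bore ends at a flat wall; the hub bore, 25 mm wide, square-edged, on the barrel's axis, goes on to the hub's end face at x = 84 mm
- bushing (a joint): Gap in m between collar of the white nylon bushing and hub end face: 0 home, + outwards (foot +x), starts at 0 to 0.005, out of the bore at 0.040. Tube 24 mm outside, 13 inside, 40 long; collar 34 mm across, 4 thick, outside the hub. At 0 its inner end is at x = 44 mm, 6 mm down the hub bore. Tight and gummed: moves under about 9 N plus 4 N per 10 mm/s, stays where left
- drift_center (a point): Hardwood drift rod, round, 250 mm long, about 85 g; the point is on its axis half-way along, x towards the flat nose. Nose part 22 mm thick, from x = -50 to the tip at +125 mm; grip part 30 mm thick, x = -125 to -50 mm. Balances at x = -20 mm. Starts level in its rest, axis 44 mm above the ledge; the grip is free for fingers from x = -95 to -50 mm
- drift_tip (a point): Centre of the drift's flat nose end, 125 mm from drift_center along its x; same axes
- rest: Dark wooden rest, fixed: board 230 x 46 mm, 8 mm thick, with two upright V notches that carry the drift. Origin on the ledge, x along the drift towards its nose. Notches at x = +60 mm (for the 22 mm nose) and -108 mm (for the 30 mm grip), 14 mm thick, up to 60 mm high. The drift lies home with its centre 44 mm straight above this origin and its x along this x
- molcajete: Bystander, not to be moved: three-legged black stone mortar about 205 mm across and 116 mm high on a rubber ring, pestle in it; origin at the centre of its underside
- crock: Bystander, not to be moved: lidded white ceramic crock, 134 mm across, 170 mm high; origin at the centre of its underside
- warmer: Bystander, not to be moved: round steel tortilla warmer with domed lid, 208 mm across, 126 mm high; origin at the centre of its underside
- press: Bystander, not to be moved: plastic hand citrus press, 240 mm long, 60 mm high; origin at the centre of its underside
- auger: Bystander, not to be moved: the mincer's feed screw, 155 mm long, 48 mm thick, lying flat; origin at the centre of its underside
- ring_nut: Bystander, not to be moved: the mincer's ring nut, 116 mm over its lugs, 22 mm high, lying flat; origin at the centre of its underside
- crank: Bystander, not to be moved: the mincer's crank with wooden grip, 165 mm long, 96 mm high; origin at the centre of its underside
Mind the look-alikes: they are no part of the job. What is shaped like the rest but red is not meant.

How it is judged:
On the way, in this order (a step that is already met when the one before it is completed fails the run):
1. the drift is lifted out of its rest (height (world z) of drift_center above 0.085 m), for 0.1 s.
2. the drift's nose is inside the hub bore, behind the bushing (x of drift_tip in the frame of mincer between 0.041 and 0.07 m and z of drift_tip in the frame of mincer between 0.144 and 0.156 m and y of drift_tip in the frame of mincer between -0.015 and 0.015 m and value of joint bushing below 0.02 m), for 0.05 s.
3. the drift, in the hub bore, has pressed the bushing 25 to 36 mm out (value of joint bushing between 0.025 and 0.036 m and y of drift_tip in the frame of mincer between -0.015 and 0.015 m and x of drift_tip in the frame of mincer above 0.06 m), for 0.1 s.
At the end, for the whole second after the job is handed in: The bushing's collar stands 25 to 36 mm off the hub's end face; the drift lies at rest in both notches of its rest, nose the same way as before, centre within 15 mm sideways or lengthways and 4 mm in height of its first place, in line with the rest within 0.06 rad (value of joint bushing between 0.025 and 0.036 m and horizontal distance between drift_center and rest below 0.015 m and z of drift_center in the frame of rest between 0.04 and 0.048 m and x of drift_tip in the frame of rest above 0.105 m and angle between the x axis of drift_center and the x axis of rest, either way round below 0.06 rad and contact force between drift and rest above 0.2 N); the robot touches nothing.
It fails at once if the drift presses on the mincer or its bushing with more than 22 N (contact force between drift and mincer above 22 N).
It fails at once if the bushing is driven more than 37 mm out, where it would drop (value of joint bushing above 0.037 m).
It fails at once if the robot itself touches the mincer or its bushing (contact force between any of the fingers, the arm and mincer above 1 N).
It fails at once if a bystander is moved more than 15 mm (distance of any of molcajete, crock, warmer, press, auger, ring_nut, crank from where it was at the start of the episode above 0.015 m).
It also fails if it takes over 69 s, if anything falls off the work surface, if the arm or the gripper's body presses on something with over 40 N, if the wrist force passes 120 N, or if a joint passes its speed limit or range.

## Working session

There is one attempt and no reset: what is moved stays moved. The work goes in short steps, each a Python script; the robot and the scene stay as the last script left them, time stands still between calls to the robot, and variables do not carry over. Pictures are saved under pics/ and viewed, at most 10 in all, crops included, and the job is handed in when it is done.

```bash
mkdir -p pics
cat > h.py <<'E'
import numpy as np, cv2
from station import bot
def snap(cam,fn):
    R,p=np.array(bot.get_orientation()),np.array(bot.get_eef_pos())
    s=bot.snapshot(cam); K=np.array(s["intrinsics"])
    if cam=="wrist":
        T=np.eye(4);T[:3,:3]=R;T[:3,3]=p;E=T@np.array(s["tool_from_camera"])
    else: E=np.array(s["extrinsics"])
    cv2.imwrite(f"pics/{fn}.png",s["pixels"][:,:,::-1]); np.savez(f"pics/{fn}.npz",K=K,E=E)
    return s["pixels"],K,E
def load(fn):
    d=np.load(f"pics/{fn}.npz"); return cv2.imread(f"pics/{fn}.png")[:,:,::-1],d["K"],d["E"]
def ray(px,K,E):
    d=E[:3,:3]@np.linalg.solve(K,[px[0],px[1],1.]); return E[:3,3],d
def onz(px,z,K,E):
    o,d=ray(px,K,E); return o+d*(z-o[2])/d[2]
def proj(P,K,E):
    c=np.linalg.inv(E)@np.append(P,1); q=K@c[:3]; return q[:2]/q[2]
E
python3 - <<'E'
from h import *
for c in("scene","top"):
    _,K,E=snap(c,c+"0");print(c,E[:3,3].round(3),E[:3,:3].round(2).tolist(),K[0,0])
print(bot.get_clock(),bot.get_orientation())
E
```

```text
scene [1.115 1.099 1.375] [[-0.86, 0.38, -0.34], [0.51, 0.61, -0.6], [-0.02, -0.69, -0.72]] 515.9882364462826
top [0.273 0.067 1.199] [[-0.1, -0.97, 0.2], [-1.0, 0.09, -0.02], [-0.0, -0.2, -0.98]] 383.1515029160546
0.1 [[-9.49613515e-01  3.13422179e-01 -8.42720268e-04]
 [ 3.13423114e-01  9.49612505e-01 -1.42901258e-03]
 [ 3.52373469e-04 -1.62113767e-03 -9.99998624e-01]]
```

View pics/top0.png

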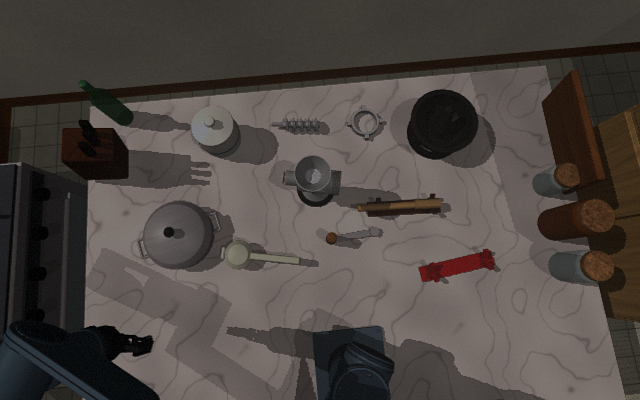

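View pics/scene0.png

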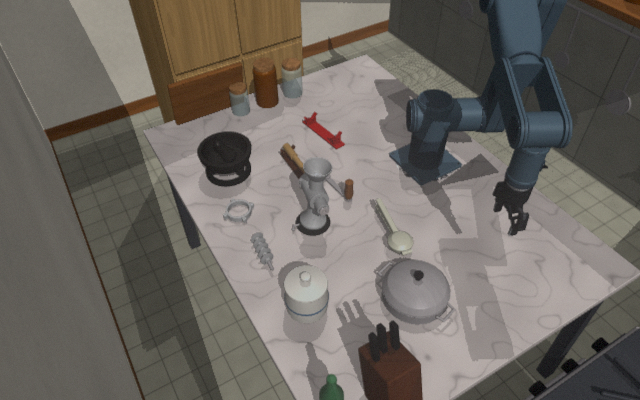

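Candidates for drift and rest: brown rod on dark rest at top (400,206), and a red rest look-alike at (457,266), which is empty. The crank (350,235) and press (265,255) are also elongated. I choose (400,206) and will check it in a crop.

Run:
```python
from h import *
i,K,E=load("top0"); c=i[140:240,270:460]
c=cv2.convertScaleAbs(cv2.resize(c,None,fx=4.2,fy=4.2,interpolation=cv2.INTER_CUBIC),alpha=1.5)
j,_,_=load("scene0"); d=j[135:240,265:365]; d=cv2.convertScaleAbs(cv2.resize(d,None,fx=1.7,fy=1.7,interpolation=cv2.INTER_CUBIC),alpha=1.5)
o=np.zeros((600,798,3),np.uint8);o[:420]=c[:,:798];o[420:420+d.shape[0],:d.shape[1]]=d
cv2.imwrite("pics/crop1.png",o[:,:,::-1])
for n,px,z in(("foot",(316,195),0),("hopper",(313,175),.268),("driftL",(353,207),.044),("driftR",(442,205),.044)):print(n,onz(px,z,K,E).round(3))
```

```text
foot [0.514 0.048 0.   ]
hopper [0.512 0.055 0.268]
driftL [ 0.457 -0.06   0.044]
driftR [ 0.437 -0.332  0.044]
```

View pics/crop1.png

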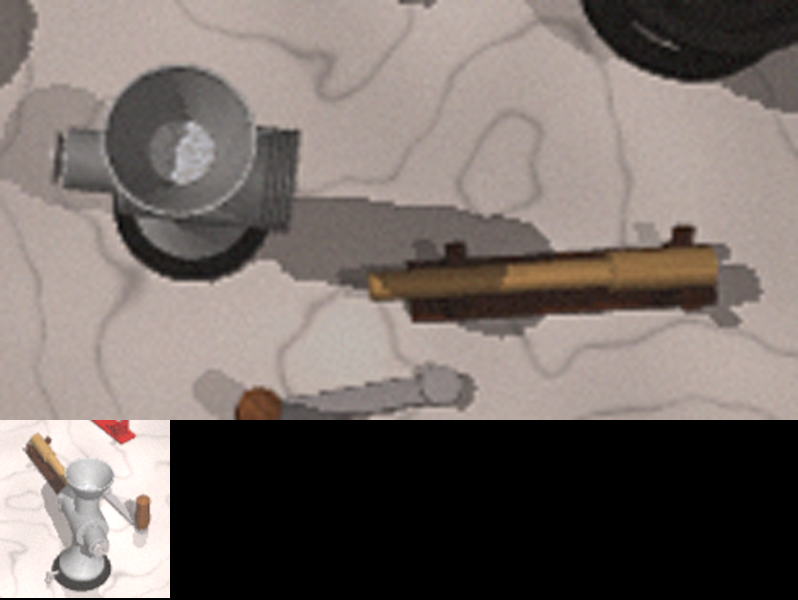

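Left of the rod is the thin nose with its overhang, and right is the thick grip. The mouth (threaded, crop 290,180) faces -y and the hub faces +y. Next, close wrist looks.

Run:
```python
from h import *
d=np.array([.074,.997,0]);d/=np.linalg.norm(d)
def ori(d,s):
    y=s*np.array([d[1],-d[0],0]);z=np.array([0,0,-1.]);return np.column_stack([np.cross(y,z),y,z])
for s in(1,-1):
    for p in((.51,.03,.50),(.442,-.265,.25),(.52,-.1,.13)):print(s,p,bot.ik(p,ori(d,s)))
s=bot.snapshot("wrist");print(np.round(s["tool_from_camera"],3),s["intrinsics"])
```

```text
1 (0.51, 0.03, 0.5) [-1.59861436e-01  1.69294153e-01  9.43938594e-01 -4.44089210e-16
  2.02835991e+00 -8.57746168e-02]
1 (0.442, -0.265, 0.25) [-7.56776655e-01  1.67530173e-01  1.53595710e+00 -4.44089210e-16
  1.43810538e+00 -6.82689836e-01]
1 (0.52, -0.1, 0.13) [-4.00788957e-01  2.83516220e-01  1.68962539e+00 -4.44089210e-16
  1.16845104e+00 -3.26702138e-01]
-1 (0.51, 0.03, 0.5) [-1.59861436e-01  1.69294153e-01  9.43938594e-01 -4.44089210e-16
  2.02835991e+00  3.05581804e+00]
-1 (0.442, -0.265, 0.25) [-7.56776655e-01  1.67530173e-01  1.53595710e+00 -4.44089210e-16
  1.43810538e+00  2.45890282e+00]
-1 (0.52, -0.1, 0.13) [-4.00788957e-01  2.83516220e-01  1.68962539e+00 -4.44089210e-16
  1.16845104e+00  2.81489052e+00]
[[-0.    -0.963 -0.271  0.068]
 [ 1.    -0.     0.     0.   ]
 [-0.    -0.271  0.963 -0.171]
 [ 0.     0.     0.     1.   ]] [[284.5765338    0.         314.95756035]
 [  0.         284.5765338  200.84184593]
 [  0.           0.           1.        ]]
```

```bash
cat >> h.py <<'E'
def ori(d,s=-1):
    d=np.array([d[0],d[1],0]);d/=np.linalg.norm(d)
    y=s*np.array([d[1],-d[0],0]);z=np.array([0,0,-1.]);return np.column_stack([np.cross(y,z),y,z])
E
python3 - <<'E'
from h import *
R=ori([.074,.997])
for p,n in(((.50,.2,.37),"wA"),((.50,-.02,.34),"wB"),((.445,-.26,.22),"wC")):
    bot.move_to(p,R); snap("wrist",n); print(bot.get_clock())
o=np.zeros((400,800,3),np.uint8)
ims=[cv2.imread(f"pics/{n}.png") for n in("wA","wB","wC")]
o=np.zeros((600,800,3),np.uint8)
for k,i in enumerate(ims):
    i=cv2.convertScaleAbs(i,alpha=1.4)
    o[(k//2)*300:(k//2)*300+250,(k%2)*400:(k%2)*400+400]=cv2.resize(i,(400,250),interpolation=cv2.INTER_AREA)
cv2.imwrite("pics/m2.png",o)
E
```

```text
2.4917
7.3417
8.4583
```

View pics/m2.png

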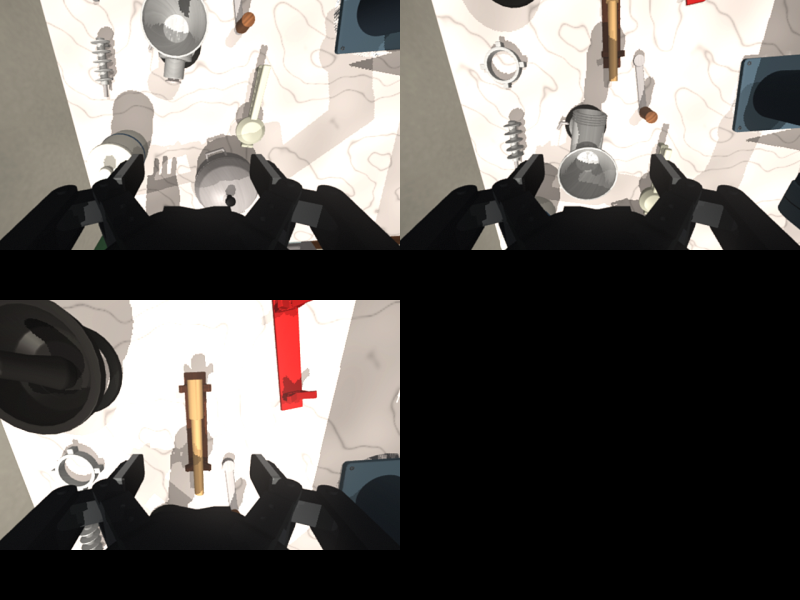

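Run:
```python
from h import *
o=np.zeros((600,800,3),np.uint8)
def put(n,x0,y0,w,h,f,X,Y):
    i=cv2.imread(f"pics/{n}.png")[y0:y0+h,x0:x0+w]
    r=cv2.resize(i,None,fx=f,fy=f,interpolation=cv2.INTER_CUBIC); o[Y:Y+h*f,X:X+w*f]=r
put("wA",240,70,80,70,4,0,0)
put("wB",255,155,80,75,4,0,290)
put("wC",280,110,70,115,4,330,0)
put("wC",280,225,36,98,4,630,0)
cv2.imwrite("pics/m3.png",o)
```

```text
(no output)
```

View pics/m3.png

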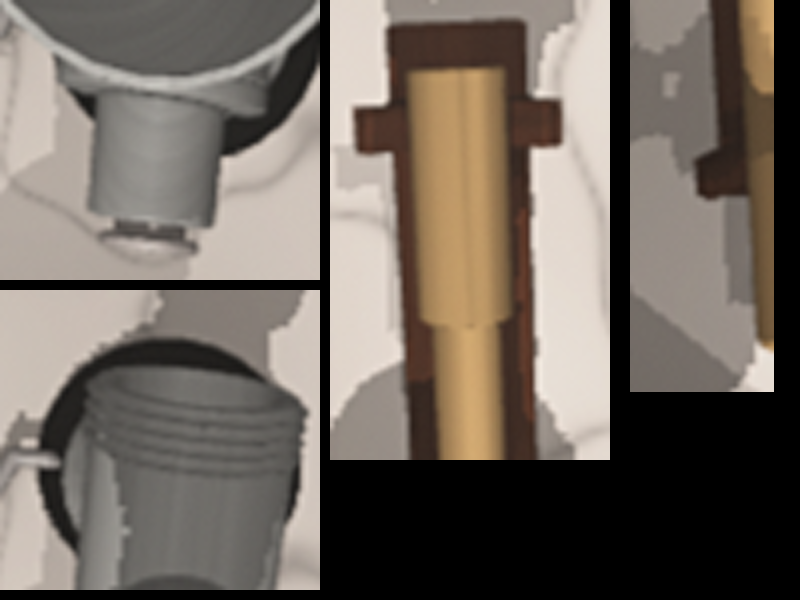

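The crops show the hub edges in wA at (264,94)-(262,122) and (296,94)-(294,123). The mouth rim in wB runs (276,178) to (330,183), and the grip edges in wC are at (300,128)-(303,189) and (323.5,127)-(326,189).

Run:
```python
from h import *
def axis(n,L,R,z):
    _,K,E=load(n);D=[[ray(p,K,E)[1] for p in S] for S in(L,R)]
    N=[np.cross(a,b)/np.linalg.norm(np.cross(a,b)) for a,b in D]; m=N[0]+N[1]; c=E[:3,3]
    d=np.array([-m[1],m[0],0]);d/=np.linalg.norm(d);d*=np.sign(d[1])
    # point on the plane at height z
    h=m[:2]; p=c[:2]-h*(m[2]*(z-c[2]))/(h@h); return np.append(p,z),d,c
p,d,c=axis("wA",[(264.25,93.75),(262.25,122.5)],[(296,93.75),(293.75,123)],.15)
_,K,E=load("wA");e=onz((278,124.5),.15,K,E); l=onz((262.25,123),.15,K,E);r=onz((293.75,125.5),.15,K,E)
pe=p+d*((e-p)@d);print("hub axis pt",pe.round(4),"d",d.round(4),"ends",e.round(4),"width",np.linalg.norm(l-r))
_,K,E=load("wB");m=[onz(q,.15,K,E) for q in((276.2,178),(330.5,183.2))];M=(m[0]+m[1])/2
print("mouth",M.round(4),np.linalg.norm(m[0]-m[1])); v=pe-M;print("len",np.linalg.norm(v),"dir",(v/np.linalg.norm(v)).round(4))
p,d,c=axis("wC",[(300,128),(302.75,188.75)],[(323.5,127),(325.75,188.75)],.044)
_,K,E=load("wC")
for n,q in(("butt",(311.7,127)),("shL",(302.5,189)),("shR",(325.8,189)),("tip",(315,311))):
    x=onz(q,.044,K,E);print(n,x.round(4),"on axis",(p+d*((x-p)@d)).round(4))
print("drift d",d.round(4))
# foot centre from top edges of disc wB
_,K,E=load("wB");print("foot L,R,back",*[onz(q,.01,K,E).round(3) for q in((265,198),(330,205),(294,167))])
```

```text
hub axis pt [0.5444 0.1333 0.15  ] d [0.1839 0.9829 0.    ] ends [0.5444 0.1333 0.15  ] width 0.04175557186892779
mouth [ 0.5159 -0.0151  0.15  ] 0.070403375257002
len 0.15110476574560877 dir [ 0.1887  0.982  -0.    ]
butt [ 0.4458 -0.321   0.044 ] on axis [ 0.4457 -0.321   0.044 ]
shL [ 0.4631 -0.2468  0.044 ] on axis [ 0.4484 -0.2463  0.044 ]
shR [ 0.4339 -0.2446  0.044 ] on axis [ 0.4484 -0.2451  0.044 ]
tip [ 0.4607 -0.0675  0.044 ] on axis [ 0.4546 -0.0673  0.044 ]
drift d [0.035  0.9994 0.    ]
foot L,R,back [0.596 0.04  0.01 ] [0.479 0.063 0.01 ] [ 0.538 -0.012  0.01 ]
```

Run:
```python
from h import *
i,K,E=load("wC");h=cv2.cvtColor(i,cv2.COLOR_RGB2HSV)
m=((h[...,0]>12)&(h[...,0]<26)&(h[...,1]>90)&(h[...,2]>60)).astype(np.uint8)
m[:,:280]=0;m[:,350:]=0
rows=[r for r in range(125,315) if m[r].sum()>6]
c=[(np.mean(np.flatnonzero(m[r])),r) for r in rows]
P=np.array([onz(q,.044,K,E) for q in c]);k=np.polyfit(P[:,1],P[:,0],1);print(rows[0],rows[-1],k,P[0],P[-1])
dx=k[0]; d=np.array([dx,1,0]);d/=np.linalg.norm(d);R=ori(d)
gy=-.261;g=np.array([np.polyval(k,gy),gy,.025]);print("g",g,d)
np.savez("grasp.npz",g=g,d=d)
bot.move_to(g+[0,0,.08],R);bot.line_to(g,max_speed=.1,stop_force=8)
print(bot.get_eef_pos())
bot.command_gripper(0,force=70);print(bot.get_finger_gap(),bot.get_finger_force(),bot.get_clock())
f0=np.array(bot.get_ft_force())
bot.line_to(g+[0,0,.13],max_speed=.1)
print(bot.get_clock(),np.array(bot.get_ft_force())-f0,bot.get_finger_gap(),bot.get_wrist_torque())
snap("wrist","wD")
```

```text
127 312 [0.0354048 0.4579441] [ 0.44600936 -0.32101563  0.044     ] [ 0.45509423 -0.06544514  0.044     ]
g [ 0.44870345 -0.261       0.025     ] [0.03538263 0.99937384 0.        ]
[ 0.44926853 -0.26149465  0.02573991]
9.114169040797494e-05 20.65963089466095 10.7083
12.1583 [ 11.27491206  -5.04803358 -40.270263  ] -0.000961250032809972 [ 0.00321556  0.01927827 -0.002598  ]
```

View pics/wD.png

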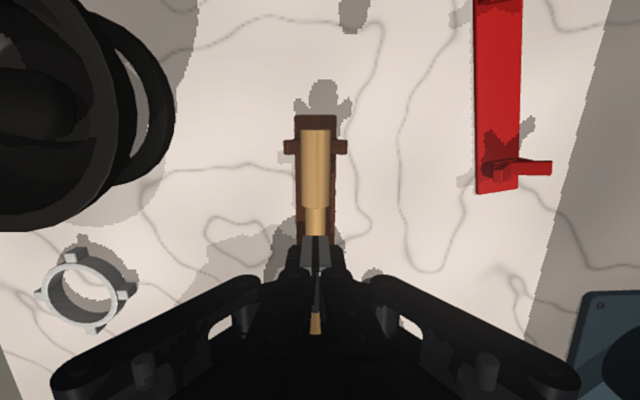

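```bash
python3 -c "
from h import *
print(bot.get_eef_pos(),bot.get_ft_force(),bot.get_clock(),bot.get_finger_force())"
```

```text
[ 0.44834448 -0.2606992   0.1542751 ] [-0.60427382 -0.14882003 -0.20626908] 12.2083 0.0
```

The rod is still lying in its rest (butt at (315,130), shoulder at (315,208)), and the fingers are shut and empty. I'll check whether it shifted.

Run:
```python
from h import *
_,K,E=load("wD")
for q in((315,130),(303,208),(327,208),(315,337),(296,116),(335,116)):print(q,onz(q,.044,K,E).round(4),onz(q,.008,K,E).round(4))
print(proj([.4487,-.261,.044],K,E),proj([.4457,-.321,.044],K,E),proj([.4484,-.2457,.044],K,E),proj(np.array(bot.get_eef_pos()),K,E))
print(bot.get_finger_gap())
bot.command_gripper(1.0);bot.wait(.2);snap("wrist","wE");print(bot.get_finger_gap(),bot.get_clock())
```

```text
(315, 130) [ 0.4467 -0.3205  0.044 ] [ 0.4466 -0.3193  0.008 ]
(303, 208) [ 0.4619 -0.2427  0.044 ] [ 0.4638 -0.2316  0.008 ]
(327, 208) [ 0.4371 -0.2418  0.044 ] [ 0.4358 -0.2306  0.008 ]
(315, 337) [ 0.4552 -0.0819  0.044 ] [ 0.4563 -0.0502  0.008 ]
(296, 116) [ 0.4642 -0.334   0.044 ] [ 0.4664 -0.3346  0.008 ]
(335, 116) [ 0.4273 -0.3327  0.044 ] [ 0.4248 -0.3331  0.008 ]
[315.08939783 190.36673658] [315.98522459 129.44303906] [315.90958587 204.77629847] [316.08281243 231.51536719]
0.002848689933713477
1.0004784589479916 13.2417
```

View pics/wE.png

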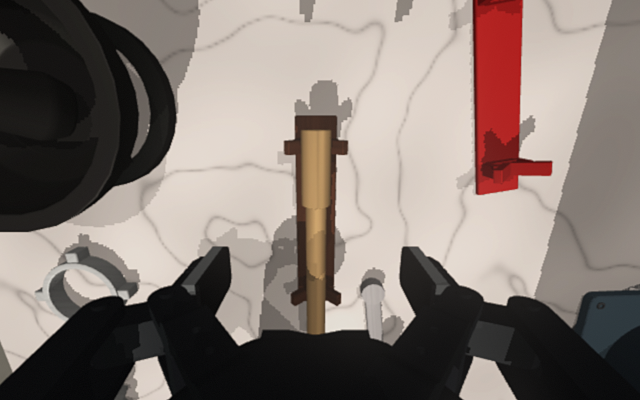

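The rod is essentially unmoved. The fingers probably rode over it, because open pads sit farther back. Retry pre-closed to about 50%, lower, and slightly nearer the butt.

Run:
```python
from h import *
z=np.load("grasp.npz");d=z["d"];R=ori(d);g=np.array([.4487-.007*d[0]-.0,-.268,.019])
np.savez("grasp.npz",g=g,d=d)
bot.move_to(g+[0,0,.09],R);bot.command_gripper(.55);print(bot.get_finger_gap())
s=bot.line_to(g,max_speed=.08,stop_force=6)
print(s,bot.get_eef_pos(),bot.get_ft_force(),bot.get_clock())
if not s:
    bot.command_gripper(.2,force=40);print(bot.get_finger_gap(),bot.get_finger_force(),bot.get_eef_pos(),bot.get_ft_force(),bot.get_clock())
```

```text
0.5496195920144584
False [ 0.44882351 -0.26832733  0.01949405] [ 0.61026031 -0.70252776  0.94071168] 15.2917
0.2972630837511622 37.910016775131226 [ 0.44798573 -0.26823238  0.01981989] [-3.58738869 -0.41476315  6.22385845] 15.625
```

Run:
```python
from h import *
bot.command_gripper(.1,force=60);print(bot.get_finger_gap(),bot.get_finger_force(),bot.get_eef_pos(),bot.get_ft_force())
g=np.load("grasp.npz")["g"]
bot.line_to(g+[0,0,.02],max_speed=.06);print(bot.get_finger_gap(),bot.get_finger_force(),bot.get_ft_force(),bot.get_wrist_torque(),bot.get_clock())
snap("top","topF");i,_,_=snap("wrist","wF")
a=i[100:400,150:480];t=load("topF")[0][150:250,300:460]
o=np.zeros((600,800,3),np.uint8);o[:300,:330]=a;o[:500,0:800][300:,:0]=0
t=cv2.resize(t,(464,290));o[300:590,330:794]=t;cv2.imwrite("pics/m4.png",o[:,:,::-1])
```

```text
0.28565960290400005 56.63764178752899 [ 0.44799815 -0.26828249  0.01997076] [-4.19333198  1.1929779   6.25914824]
0.2835269630230635 55.87826192378998 [-0.48295038 -1.04696419 -1.34776039] [-0.01426525 -0.00562834 -0.00618253] 16.325
```

View pics/m4.png

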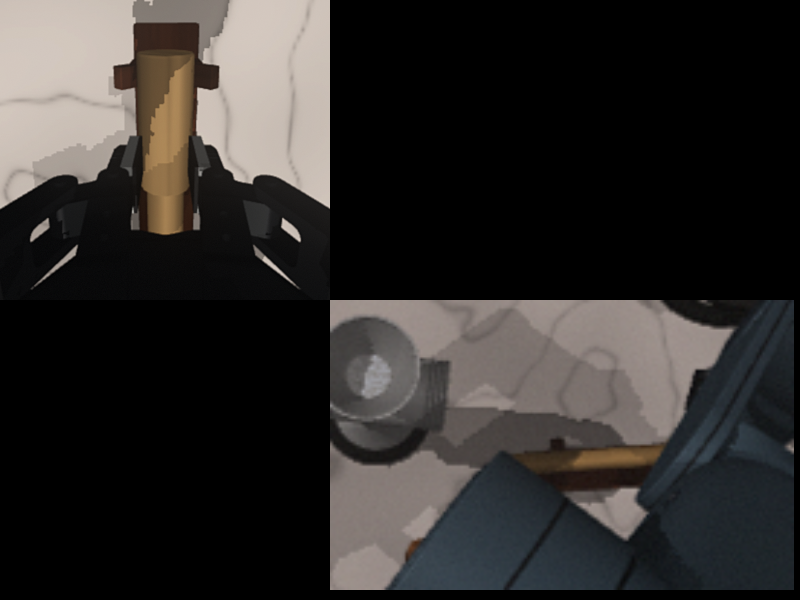

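The rod is held cleanly: the grip is between the pads with shoulder and butt visible. Now carry it to the mouth, then feel the inner wall with a sideways offset for an exact depth reference.

```bash
cat >> h.py <<'E'
M=np.array([.5159,-.0151]);H=np.array([.5444,.1333]);md=(H-M)/np.linalg.norm(H-M);C=(M+H)/2;nl=np.array([-md[1],md[0]])
L=.198
def tcp(x,y=0,z=.150): # rod tip at foot x,y(m, about measured axis),height z
    p=C+md*(x-.007-L)+nl*y; return np.array([p[0],p[1],z-.024])
def tipx():
    e=np.array(bot.get_eef_pos());v=e[:2]-C;return np.array([v@md+.007+L,v@nl,e[2]+.024])
E
python3 - <<'E'
from h import *
e=np.array(bot.get_eef_pos());R=ori(md)
bot.command_gripper(.1,force=80)
bot.line_to(e+[0,0,.09],max_speed=.1); bot.move_to(tcp(-.1),R)
print(bot.get_clock(),tipx(),bot.get_ft_force(),bot.get_finger_gap())
snap("scene","sG")
s=bot.line_to(tcp(-.03),max_speed=.06,stop_force=4);print(s,tipx())
if not s:
    s=bot.line_to(tcp(.02,.007),max_speed=.05,stop_force=4);print(s,tipx(),bot.get_ft_force())
if not s:
    s=bot.line_to(tcp(.048,.007),max_speed=.012,stop_force=3.5);print(s,tipx(),bot.get_ft_force())
print(bot.get_clock(),bot.get_finger_gap())
E
```

```text
18.025 [-0.09916715  0.00033853  0.14903121] [ 0.79487031  0.48863768 -1.56007488] 0.27138673209089875
False [-3.03269902e-02 -6.17092146e-05  1.50000848e-01]
False [0.01976664 0.00689253 0.15003568] [ 0.53622675  0.38967027 -0.52272027]
True [0.03854825 0.00715933 0.14963389] [ 0.57330464 -1.18843075 -0.73168319]
22.0417 0.26928680144270584
```

Wall felt at 38.5 mm (nominal 38). Now search for the bore.

Run:
```python
from h import *
ok=False
for y,z in((0,0),(.002,0),(-.002,0),(0,-.0015),(0,.0015),(.004,0),(-.004,0),(.002,.0015),(-.002,.0015),(.002,-.0015),(-.002,-.0015)):
    bot.line_to(tcp(.0355,y,.15+z),max_speed=.03)
    s=bot.line_to(tcp(.0425,y,.15+z),max_speed=.014,stop_force=3.5);t=tipx();print(y,z,s,t.round(4),np.round(bot.get_ft_force(),1),round(bot.get_clock(),1))
    if not s and t[0]>.0415: ok=True;break
print(ok)
```

```text
0 0 False [ 0.0425 -0.      0.15  ] [ 0.1  0.  -1.6] 23.1
True
```

First try went in. Press slowly, with a force guard, in short segments.

Run:
```python
from h import *
x=.0425
while x<.0745:
    x=min(x+.004,.0745)
    s=bot.line_to(tcp(x),max_speed=.005,stop_force=17);t=tipx()
    f=np.array(bot.get_ft_force());print(round(x,4),s,t.round(4),"ax %.1f lat %.1f z %.1f"%(f[:2]@md,f[:2]@nl,f[2]),round(bot.get_clock(),1))
    if s or abs(f[:2]@md)>18 or abs(f[:2]@nl)>8 or abs(f[2])>8: break
```

```text
0.0465 False [0.0465 0.     0.15  ] ax 0.2 lat -0.9 z -0.2 24.1
0.0505 False [ 0.0494 -0.0002  0.1502] ax -5.6 lat 0.9 z 0.2 25.0
0.0545 False [ 0.0521 -0.0004  0.1503] ax -10.1 lat 0.9 z -0.5 26.0
0.0585 False [ 0.056  -0.0004  0.1503] ax -9.7 lat 0.7 z -1.3 26.9
0.0625 False [ 0.06   -0.0004  0.1503] ax -9.3 lat 0.4 z 0.3 27.9
0.0665 False [ 0.064  -0.0005  0.1503] ax -9.5 lat 0.6 z -0.4 28.8
0.0705 False [ 0.068  -0.0005  0.1503] ax -9.1 lat 0.4 z -1.2 29.8
0.0745 False [ 0.0721 -0.0005  0.1503] ax -8.5 lat -0.6 z -0.4 30.7
```

Run:
```python
from h import *
s=bot.line_to(tcp(.077),max_speed=.005,stop_force=17);bot.wait(.3);print(s,tipx(),bot.get_ft_force(),bot.get_finger_gap())
bot.line_to(tcp(.03),max_speed=.04);print(bot.get_ft_force())
bot.line_to(tcp(-.1),max_speed=.1);print(tipx(),bot.get_ft_force(),bot.get_clock())
snap("scene","sH");snap("wrist","wH");snap("top","topH")
a=load("scene0")[0][150:250,270:370];b=load("sH")[0][150:250,270:370]
t0=load("top0")[0][140:220,270:350];t1=load("topH")[0][140:220,270:350]
f=lambda q:cv2.resize(q,(300,300),interpolation=cv2.INTER_CUBIC)
o=np.vstack([np.hstack([f(a),f(b)]),np.hstack([f(t0),f(t1)])]);cv2.imwrite("pics/m5.png",o[:,:,::-1])
_,K,E=load("top0")
for g in(0.004,.025,.03,.036):
    P=C+md*(.084+g+.004-.007);print(g,(proj([*P,.167],K,E)-[270,140])*3.75+[0,300])
```

```text
False [ 0.07468723 -0.00043761  0.15025636] [-2.12169927 -7.91509925 -0.79429955] 0.2686217906839126
[ 0.17112894  0.55204118 -1.30748727]
[-9.93590427e-02  3.51616719e-05  1.49976686e-01] [ 0.058613   -0.36838939 -1.77351887] 34.4417
0.004 [ 40.61725763 431.61313532]
0.025 [ 12.46436407 429.07016462]
0.03 [  5.76447392 428.46498262]
0.036 [ -2.27378087 427.73890996]
```

View pics/m5.png

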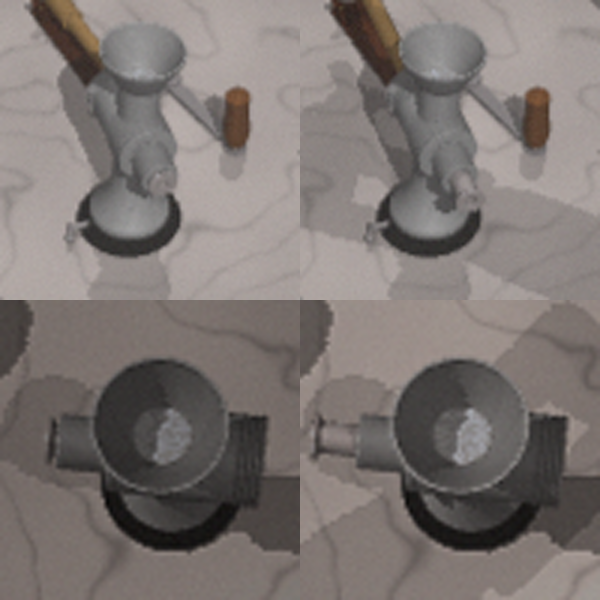

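The bushing stands about 30 mm out: the collar has moved from x=48 to x=12 in the top crop, about 27 mm on top of the initial 4 mm. Now lay the drift back.

Run:
```python
from h import *
d=np.load("grasp.npz")["d"];R=ori(d);h=np.array([.448,-.2683,.020])
bot.move_to(h+[0,0,.11],R);print(bot.get_clock(),bot.get_eef_pos())
bot.line_to(h+[0,0,.03],max_speed=.08)
s=bot.line_to(h+[0,0,.0005],max_speed=.03,stop_force=5);print(s,bot.get_eef_pos(),bot.get_ft_force(),bot.get_wrist_torque(),bot.get_clock())
```

```text
34.925 [ 0.44786154 -0.2685649   0.1301845 ]
False [ 0.44803776 -0.26836265  0.02060152] [ 0.10630025  0.01466047 -0.78376087] [-0.0522433   0.09542356  0.03563628] 37.2083
```

Run:
```python
from h import *
e=np.array(bot.get_eef_pos())
bot.command_gripper(.55);bot.wait(.3);print(bot.get_ft_force())
bot.line_to(e+[0,0,.10],max_speed=.1);d=np.load("grasp.npz")["d"]
bot.move_to([.445,-.26,.22],ori([.074,.997]));bot.command_gripper(1.);bot.wait(.2)
i,K,E=snap("wrist","wI");h=cv2.cvtColor(i,cv2.COLOR_RGB2HSV)
m=((h[...,0]>12)&(h[...,0]<26)&(h[...,1]>90)&(h[...,2]>60)).astype(np.uint8);m[:,:280]=0;m[:,350:]=0
rows=[r for r in range(100,330) if m[r].sum()>6]
P=np.array([onz((np.mean(np.flatnonzero(m[r])),r),.044,K,E) for r in rows]);k=np.polyfit(P[:,1],P[:,0],1);print(rows[0],rows[-1],k,P[0],P[-1],bot.get_clock())
cv2.imwrite("pics/m6.png",np.hstack([load("wC")[0][90:340,230:400],i[90:340,230:400]]).repeat(2,0).repeat(2,1)[:,:,::-1])
```

```text
[0.28686795 0.49858424 0.79846324]
127 312 [0.03535284 0.45787564] [ 0.44446093 -0.32143126  0.044     ] [ 0.4556409  -0.06654777  0.044     ] 40.2167
```

View pics/m6.png

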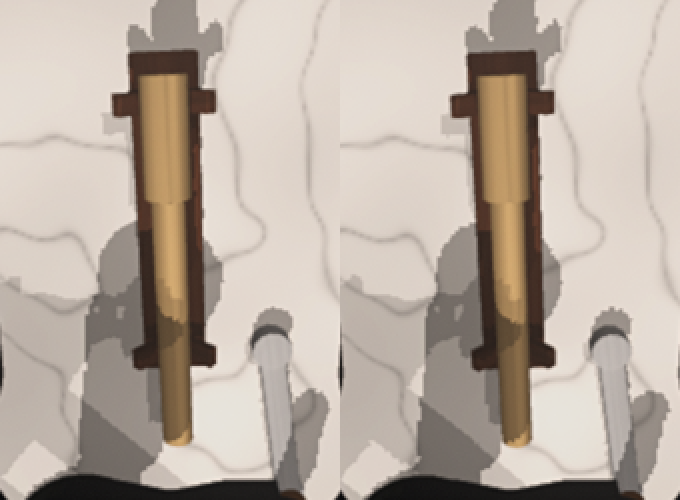

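The before and after views match: the drift lies in both notches, with the tip at crop (515,440).

```bash
python3 -c "
from station import bot
print(bot.job_done(),bot.get_clock())"
```

```text
the job is handed in; nothing more can be done
the job is handed in; nothing more can be done
```

The job is handed in at about 40 s of the 69 s: the bushing stands about 30 mm out by my estimate, the push read about 10 N at the wrist, and the drift lies back in both notches; the first grasp closed empty without shifting the drift, and no verdict was returned.

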